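Weigh out soap bars on the shop scale

TASK

First take the glass jar off the scale's pan and stand it on the footed display tray. Then lay soap bars flat on the pan, one at a time, until the scale's pointer comes to rest between the two jaws of the window on its dial, and leave any bars you do not need on their board. Do not move or tip the mugs on the tray, and do not shift the window.

Things in the scene. Friction and masses are not known exactly. Their poses are not given: they have to be found in the camera images.
- pan_centre (a point): Centre of the upper face of the counter scale's square aluminium pan (220 x 220 mm, inside 212 x 212 mm within a lip that stands 4 mm above this face; axes square with the pan). About 96 mm above the table when empty. The pan is on a spring and sinks straight down 30 mm per kilogram laid on it (4.5 mm for one soap bar); full travel 30 mm. It settles within a second.
- scale_pointer (a joint): Angle of the dark pointer on the scale's round white dial, in rad: 0 with nothing on the pan, when it points from the dial's centre towards the pan; grows clockwise seen from above, 5 rad per kilogram, one dial tick being 0.1 kg. The dial (188 mm across) lies beyond the far (+x) edge of the pan, tilted back a little, its centre 215 mm from the pan's centre and 95 mm above the table.
- window (a joint): Angle, in the same sense and with the same zero as the pointer's, of the middle of the window: a dark arc-shaped bracket at the dial's rim with a jaw at each end. It marks the wanted weight: the jaws' inner faces lie 0.44 rad before and 0.44 rad after this angle. One soap bar turns the pointer by 0.70 to 0.80 rad, so adding one at a time cannot skip the window. It has been set already: do not move it.
- pointer_tip (a point): Outer end of the pointer, 70 mm from the dial's centre.
- window_mid (a point): Point midway between the window's two jaws, 70 mm from the dial's centre. In its frame x points to the dial's centre.
- jar: Small glass jar with a cork lid, 58 mm across, 105 mm tall, 0.24 kg, standing at first on the scale's pan, where it does not belong. Origin under its centre, z up.
- tray: Low teal footed display tray, 250 (its x) x 210 (its y) mm, fixed, on one side of the scale. Origin on the table under its centre; its upper face is 36 mm above, with a lip 6 mm higher round the edge. Two white mugs stand on its far (+x) half; the near (-x) half is free for the jar.
- board: Pale wooden board, 250 (x) x 200 (y) x 14 mm, fixed, on the other side of the scale, holding the four soap bars in two rows of two. Origin on the table under its centre.
- mug_1: White pottery mug standing on the display tray, 76 mm across the rim, 75 mm tall, handle to its +y; origin under its centre. Leave it standing where it is.
- mug_2: White pottery mug standing on the display tray, 76 mm across the rim, 75 mm tall, handle to its +y; origin under its centre. Leave it standing where it is.
- soap_1: Ivory soap bar, a flat block 95 (its x) x 50 (its y) x 32 mm (z), about 0.15 kg (each differs a little), lying at first on the board. Origin under its centre.
- soap_2: Ivory soap bar, a flat block 95 (its x) x 50 (its y) x 32 mm (z), about 0.15 kg (each differs a little), lying at first on the board. Origin under its centre.
- soap_3: Ivory soap bar, a flat block 95 (its x) x 50 (its y) x 32 mm (z), about 0.15 kg (each differs a little), lying at first on the board. Origin under its centre.
- soap_4: Ivory soap bar, a flat block 95 (its x) x 50 (its y) x 32 mm (z), about 0.15 kg (each differs a little), lying at first on the board. Origin under its centre.
Mind the look-alikes: they are no part of the job. What is shaped like the soap_1 but green or orange is not meant. What is shaped like the soap_2 but pink or purple is not meant.

How it is judged:
By the outcome, as a careful person would: the job done as asked, in the order asked, and still so for the second after the job is handed in, with the robot touching nothing.
It also fails if it takes over 72 s, if anything falls off the work surface, if the arm or the gripper's body presses on something with over 40 N, if the wrist force passes 120 N, or if a joint passes its speed limit or range.

ROBOT

A 6-joint arm with a two-finger parallel gripper is mounted at the origin on the work surface. World frame = base frame: x ahead of the robot, y to its left, z up, the work surface at z = 0. Lengths are in mm, angles in rad, forces in N, time in s.
With the tool pointing down it reaches from about 300 to 775 mm from the base axis. Payload 14.6 kg.
Tool frame: the origin (TCP) lies between the finger pads; the fingertips stand 19 mm ahead of it and the grasp point (between the pads) is the TCP (manip.tcp_to_tips is the distance from the TCP to the fingertips, in mm); x points along the fingers, z is the direction in which the jaws open and shut, and the axes are right-handed (so a half turn about x gives the same grasp; the last joint's range is limited). The gripper opens to 94 mm and grips with 3 to 60 N. Pads are 16 mm wide; open, the fingers measure 119 mm over their backs; the gripper's body (75 mm by 177 mm) begins 78 mm behind the grasp point.
Start: joints at [-1.292, 0.3, 1.521, -0, 1.321, -0.067], TCP at [186.415, -517.435, 224.446] pointing down, gripper open.
Joint ranges: [-3.03, 3.03], [-0.79, 2.21], [0.23, 2.52], [-1.04, 4.18], [0, 3.07], [-2.55, 2.55]. Speed limits (rad/s): [2.22, 2.22, 2.57, 3.14, 3.14, 3.14].

INTERFACE

Orientations are given as [roll, pitch, yaw] about the fixed x, y, z axes, in that order (R = Rz(yaw) Ry(pitch) Rx(roll)).
In Python, from cell import manip gives the robot as it stands.
- The arm moves only by the tool jog_arm, never from a script. Its argument "moves" is a list that holds one entry, the list of rows, each a list of 6 numbers: the shift along the world's x, y, z in mm, then the turn, a rotation vector about the world's x, y, z in degrees. In form: [[[dx, dy, dz, wx, wy, wz], ...]]. A call has 1 to 5 rows; each row shifts and turns the pose as measured when the row begins; what a row does not reach is not made up. A row lasts 1/10 s, in which the tool goes at most 50 mm and 8.59 degrees, less where a joint would pass 70% of its speed; a pose out of reach is approached as far as the arm can. A call is refused whole if a number of a shift passes 50 or a number of a turn 8.59, either way. A call with a gripper value outside its range is refused whole. "gripper" is the opening, from -1 (shut) to 1 (fully open), set as the call begins (left out, the last holds). The fingers move at their own pace and stop on an object; "squeeze" is the grip in N (left out, the last holds). Time passes only in rows, so rows that do not move let the fingers close. It gives the time, the measured TCP pose, the force and the opening at its end, in the units of the state.
- manip.read_state(): the state, without advancing time (a new reading comes with each control period).
- manip.camera(name): name is "scene" or "side" or "wrist"; returns (picture, depth): 480x640x3 uint8, blue, green, red; 480x640 float32, mm along the optical axis (not along the pixel's ray), 0 where there is no reading.
- manip.camera_params(name): a dict with "fx", "fy", "cx", "cy" (pixels), "rvec" (rotation vector, rad) and "tvec" (3), from world to camera coordinates, as OpenCV has them. Camera axes: x right, y down, z forward; pixel columns grow to the right and rows downward; lengths in mm; the calibration is good to about 2 mm. A picture is of the moment at which its call begins: read the wrist's pose just before it. camera_params takes no time and is no camera call; for the wrist camera it gives the pose at the moment of the call.
- manip.sign_off(): hands the job in, once; it reports no verdict.
The state is a dict: "clock": time; "joints": joint angles; "qd": joint speeds; "effort": joint torques, N m; "eef_pos": TCP position; "eef_rot": TCP orientation; "wrist_force": force on the tool from outside, world axes, zero at the start; "moment": the same for the moment, N m; "finger_gap": finger opening in mm.
Only numpy, scipy, OpenCV 4.12 (cv2) and the standard library are available. Lean on these libraries where they do the work, as an engineer would, in place of code of your own. Each camera call takes 0.05 s, during which the arm holds its last target. There are 200 camera calls.

## Working session

There is one attempt and no reset: what is moved stays moved. The work goes in short steps, Python scripts to look and compute and a tool call to move; the robot and the scene stay as the last step left them, time stands still between calls to the robot, and variables do not carry over. Pictures are saved under pics/ and viewed, about 8 in all and at most 12, crops included, and the job is handed in when it is done.

Besides the shell and the picture viewer there is one more tool, called as a command line: name --argument value ..., lists and objects as JSON in quotes. jog_arm: Moves the arm, as the interface text tells. Its arguments: {"type":"object","properties":{"moves":{"type":"array","items":{"type":"array","items":{"type":"array","items":{"type":"number"}}}},"gripper":{"type":"number"},"squeeze":{"type":"number"}},"required":["moves"]}

```bash
mkdir -p pics; cat > h.py <<'E'
import numpy as np, cv2
from cell import manip
def cam(n):
    p=manip.camera_params(n); im,d=manip.camera(n); return im,d,p
def world(d,p):
    R=cv2.Rodrigues(np.array(p['rvec'],float))[0]; t=np.array(p['tvec'],float).ravel()
    v,u=np.mgrid[0:480,0:640]
    P=np.stack([(u-p['cx'])/p['fx']*d,(v-p['cy'])/p['fy']*d,d],-1)
    return (P-t)@R
def ray(p,u,v,z):
    R=cv2.Rodrigues(np.array(p['rvec'],float))[0]; t=np.array(p['tvec'],float).ravel()
    c=-R.T@t; r=R.T@np.array([(u-p['cx'])/p['fx'],(v-p['cy'])/p['fy'],1]); return c+r*(z-c[2])/r[2]
E
python3 - <<'E'
from h import *
for n in ('scene','side'):
    im,d,p=cam(n); cv2.imwrite(f'pics/{n}0.png',im); np.savez(f'{n}0.npz',d=d,im=im,**p)
    R=cv2.Rodrigues(np.array(p['rvec'],float))[0]; print(n,-R.T@np.array(p['tvec']).ravel(),R[2])
s=manip.read_state();print(s)
E
```

```text
scene [1434.67366194 -272.65602049 1271.8994052 ] [-0.58222982  0.21984537 -0.78273652]
side [ 290.03633882  916.83869177 1015.20720323] [ 0.21264354 -0.67559119 -0.70594565]
{'clock': 0.1, 'joints': array([-1.29161789e+00,  3.00383430e-01,  1.52148465e+00,  1.65595653e-06,
        1.32069112e+00, -6.65832201e-02]), 'qd': array([-0.00202547, -0.0004974 , -0.00179957, -0.00095109, -0.00057934,
       -0.0012459 ]), 'effort': array([ 9.36254764e-04, -5.32646942e+01, -3.53283834e+01,  7.09441979e-02,
        2.35002738e-02, -4.80400274e-05]), 'eef_pos': array([ 186.35329146, -517.2542871 ,  223.97520116]), 'eef_rot': array([3.07334988, 1.56982978, 1.8483148 ]), 'wrist_force': array([-0.52870692, -0.43918458,  0.07356734]), 'moment': array([-0.03742724, -0.03820009,  0.04057043]), 'finger_gap': 94.05328404913486}
```

View pics/scene0.png

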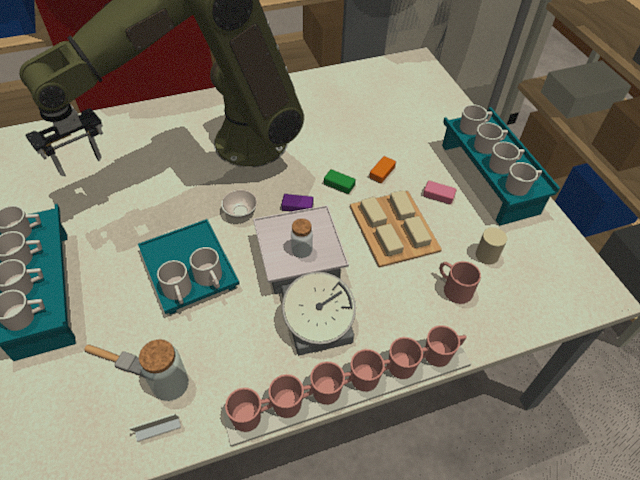

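View pics/side0.png

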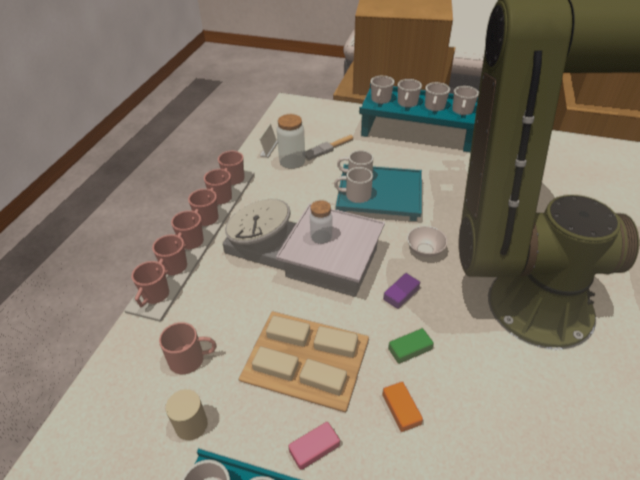

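The scene view shows the jar on the pan at about (302,237), the dial at (319,307), the tray with two mugs at (188,265), and the board with four soaps at (374,211), (403,205), (389,239) and (418,232).

```bash
python3 - <<'E'
from h import *
for n in ('scene','side'):
    f=np.load(n+'0.npz'); d=f['d'];im=f['im'];W=world(d,f); hsv=cv2.cvtColor(im,cv2.COLOR_BGR2HSV)
    X,Y,Z=W[...,0],W[...,1],W[...,2]; ok=d>0
    def comps(m,name,a=60):
        k,l,s,c=cv2.connectedComponentsWithStats(m.astype(np.uint8))
        for i in range(1,k):
            if s[i,4]>a:
                q=l==i; r=cv2.minAreaRect(W[q][:,:2].astype(np.float32))
                print(n,name,s[i,4],c[i].round(),'ctr',np.round(r[0]),'size',np.round(r[1]),'ang',round(r[2],1),'z',np.percentile(Z[q],[5,50,95]).round())
    box=ok&(X>250)&(X<800)&(Y>-500)&(Y<500)
    comps(box&(Z>40)&(Z<52)&(hsv[...,1]<140)&(hsv[...,0]>12)&(hsv[...,0]<40)&(hsv[...,1]>30)&(Y>50),'soap')
    comps(box&(Z>8)&(Z<22)&(hsv[...,1]>60),'board',300)
    comps(box&(hsv[...,0]>80)&(hsv[...,0]<100)&(hsv[...,1]>120)&(Z>28)&(Z<48),'tray',300)
    comps(box&(Z>82)&(Z<100)&(X<640)&(abs(Y)<260),'pan',300)
    comps(box&(Z>180)&(Z<205)&(X<700)&(abs(Y)<260),'jartop',40)
    comps(box&(Z>95)&(Z<118)&(X<700)&(Y<0),'mugrim',40)
f=np.load('scene0.npz')
a=cv2.resize(f['im'][260:350,270:370],None,fx=6,fy=6,interpolation=cv2.INTER_CUBIC);cv2.imwrite('pics/dial0.png',a)
E
```

```text
scene soap 372 [403. 202.] ctr [465. 359.] size [ 52. 100.] ang 84.7 z [41. 46. 50.]
scene soap 387 [374. 209.] ctr [461. 265.] size [ 53. 100.] ang 90.0 z [41. 46. 51.]
scene soap 417 [418. 229.] ctr [575. 358.] size [ 51. 100.] ang 87.5 z [41. 46. 50.]
scene soap 431 [390. 237.] ctr [576. 266.] size [51. 99.] ang 89.6 z [41. 46. 51.]
scene board 2070 [393. 233.] ctr [521. 311.] size [201. 255.] ang 88.8 z [10. 14. 20.]
scene tray 3427 [185. 260.] ctr [ 478. -307.] size [254. 207.] ang 8.0 z [32. 37. 44.]
scene pan 3989 [297. 241.] ctr [538.   3.] size [221. 221.] ang 85.4 z [85. 89. 95.]
scene jartop 300 [302. 227.] ctr [575.  -0.] size [51. 52.] ang 16.8 z [184. 193. 197.]
scene mugrim 338 [205. 261.] ctr [ 543. -262.] size [76. 95.] ang 71.3 z [ 96. 105. 114.]
scene mugrim 71 [299. 253.] ctr [593. -18.] size [39. 11.] ang 48.9 z [ 97. 107. 117.]
scene mugrim 345 [173. 275.] ctr [ 557. -343.] size [92. 76.] ang 38.3 z [ 96. 105. 114.]
scene mugrim 191 [301. 282.] ctr [687. -42.] size [26. 82.] ang 0.9 z [108. 114. 117.]
side soap 112 [250. 249.] ctr [756.  57.] size [14. 87.] ang 
[... 252 characters left out ...]
z [42. 47. 50.]
side soap 864 [275. 361.] ctr [574. 360.] size [52. 94.] ang 88.1 z [42. 47. 50.]
side soap 920 [323. 374.] ctr [463. 362.] size [52. 96.] ang 85.1 z [42. 47. 50.]
side board 4194 [306. 366.] ctr [520. 313.] size [201. 250.] ang 88.4 z [11. 15. 19.]
side tray 1977 [394. 191.] ctr [ 474. -304.] size [236. 209.] ang 8.6 z [34. 38. 43.]
side pan 4182 [337. 245.] ctr [540.   2.] size [228. 215.] ang 85.6 z [87. 90. 95.]
side jartop 300 [320. 208.] ctr [574.   2.] size [51. 51.] ang 61.0 z [182. 194. 198.]
side mugrim 601 [358. 168.] ctr [ 557. -300.] size [107. 174.] ang 11.7 z [ 96. 105. 115.]
side mugrim 113 [284. 213.] ctr [685. -41.] size [78. 30.] ang 90.0 z [112. 116. 118.]
```

View pics/dial0.png

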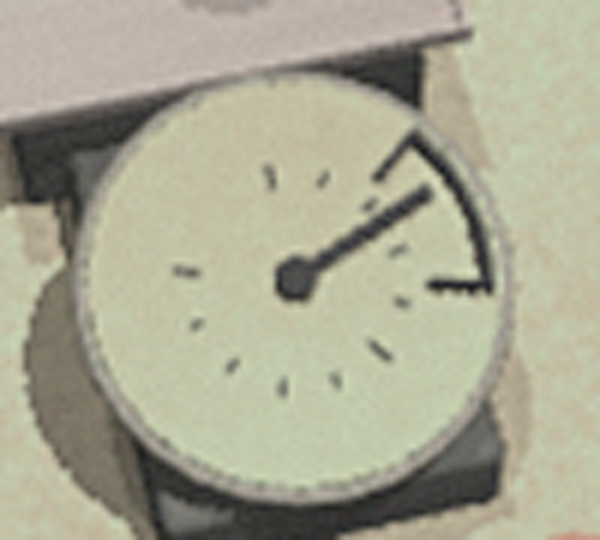

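```bash
python3 - <<'E'
from h import *
from scipy.spatial.transform import Rotation as Ro
s=manip.read_state();R=Ro.from_euler('xyz',s['eef_rot']).as_matrix();print(R.round(3), np.degrees(np.arctan2(R[1,2],R[0,2])))
E
```

```text
[[-0.     0.941  0.339]
 [ 0.001  0.339 -0.941]
 [-1.     0.    -0.001]] -70.18933785176378
```

jog_arm --moves '[[[36,48,10,0,0,0],[36,48,10,0,0,0],[36,48,10,0,0,0],[36,48,10,0,0,0],[36,48,0,0,0,0]]]' --gripper 1 --squeeze 20

```text
clock: 0.6
eef_pos: [334.2, -316.5, 255.7]
eef_rot: [-3.088, 1.565, 1.962]
wrist_force: [0.5, -1.2, 0.4]
finger_gap: 93.7
```

jog_arm --moves '[[[36,46,0,0,0,-5],[36,46,0,0,0,-5],[36,46,0,0,0,-5],[36,46,0,0,0,-5],[36,46,0,0,0,-4]]]'

```text
clock: 1.1
eef_pos: [486.5, -117.9, 255.6]
eef_rot: [-3.107, 1.566, 1.509]
wrist_force: [0.3, -1.5, -0.2]
finger_gap: 94.0
```

jog_arm --moves '[[[34,46,0,0,0,0],[20,30,0,0,0,0],[0,0,0,0,0,0]]]'

```text
clock: 1.4
eef_pos: [538.3, -41.6, 254.4]
eef_rot: [-2.827, 1.565, 1.79]
wrist_force: [0.2, -0.3, 0.6]
finger_gap: 93.9
```

jog_arm --moves '[[[36,43,0,0,0,2],[0,0,0,0,0,0],[0,0,0,0,0,0]]]'

```text
clock: 1.7
eef_pos: [568.7, -4.9, 253.1]
eef_rot: [-2.414, 1.564, 2.241]
wrist_force: [-0.4, -0.6, -0.8]
finger_gap: 94.0
```

```bash
python3 - <<'E'
from h import *
print(manip.read_state()['eef_pos'])
for n in('scene','side'):
  im,d,p=cam(n);W=world(d,p);X,Y,Z=W[...,0],W[...,1],W[...,2]
  m=(d>0)&(abs(X-575)<45)&(abs(Y)<32)&(Z>180)&(Z<199)
  print(n,m.sum(),np.percentile(W[m],[3,50,97],axis=0).round())
im,d,p=cam('wrist');cv2.imwrite('pics/w0.png',im)
E
```

```text
[568.68865886  -4.89321777 253.05198389]
scene 296 [[554. -24. 181.]
 [579.  -1. 193.]
 [600.  22. 198.]]
side 260 [[550. -21. 182.]
 [570.  11. 194.]
 [593.  26. 198.]]
```

View pics/w0.png

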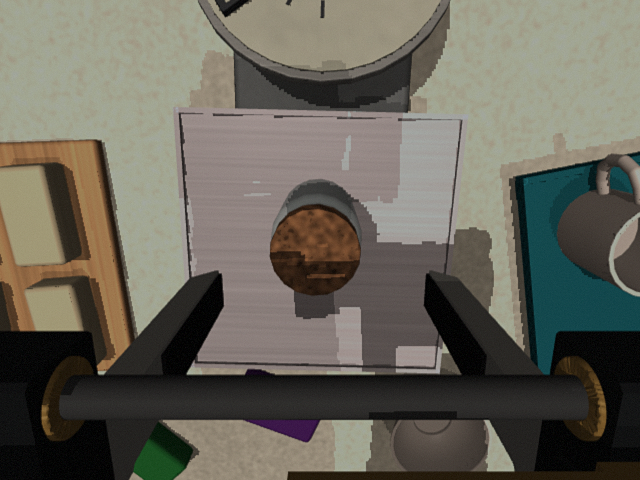

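The wrist view shows the cork at (315,250), centred between the fingers, which sit at about x 205 and 440 px. I'm descending onto the jar.

jog_arm --moves '[[[7,6,-25,0,0,0],[0,0,-30,0,0,0],[0,0,-30,0,0,0],[0,0,-25,0,0,0],[0,0,0,0,0,0]]]'

```text
clock: 2.35
eef_pos: [574.0, -4.2, 142.8]
eef_rot: [2.98, 1.566, 1.343]
wrist_force: [-1.1, -0.2, 0.4]
finger_gap: 94.3
```

jog_arm --moves '[[[0,0,-10,0,0,0],[0,0,0,0,0,0],[0,0,0,0,0,0]]]'

```text
clock: 2.65
eef_pos: [574.7, -5.6, 135.4]
eef_rot: [2.406, 1.564, 0.767]
wrist_force: [-0.0, 0.5, 0.2]
finger_gap: 93.9
```

jog_arm --moves '[[[0,8,0,0,0,0],[0,0,0,0,0,0]]]'

```text
clock: 2.85
eef_pos: [575.3, 2.9, 137.2]
eef_rot: [2.192, 1.562, 0.553]
wrist_force: [0.9, 0.0, -0.3]
finger_gap: 94.1
```

jog_arm --moves '[[[0,0,0,0,0,0],[0,0,0,0,0,0],[0,0,0,0,0,0],[0,0,0,0,0,0],[0,0,0,0,0,0]]]' --gripper -1 --squeeze 20

```text
clock: 3.35
eef_pos: [575.7, 3.2, 138.1]
eef_rot: [2.081, 1.561, 0.442]
wrist_force: [0.2, -0.4, 0.2]
finger_gap: 58.2
```

jog_arm --moves '[[[0,0,0,0,0,0],[0,0,0,0,0,0],[0,0,0,0,0,0],[0,0,0,0,0,0]]]'

```text
clock: 3.75
eef_pos: [575.7, 3.2, 138.0]
eef_rot: [2.109, 1.561, 0.47]
wrist_force: [0.2, -0.3, 0.1]
finger_gap: 57.7
```

jog_arm --moves '[[[0,0,15,0,0,0],[0,0,25,0,0,0],[0,0,35,0,0,0],[0,0,15,0,0,0]]]'

```text
clock: 4.15
eef_pos: [573.5, 3.3, 227.0]
eef_rot: [3.135, 1.566, 1.496]
wrist_force: [0.5, 0.6, -3.2]
finger_gap: 57.5
```

jog_arm --moves '[[[-20,-35,5,0,0,0],[-22,-44,0,0,0,0],[-22,-44,0,0,0,0],[-22,-44,0,0,0,0],[-22,-44,0,0,0,0]]]'

```text
clock: 4.65
eef_pos: [463.3, -208.1, 233.5]
eef_rot: [2.728, 1.565, 1.098]
wrist_force: [0.5, -1.2, -2.3]
finger_gap: 57.6
```

jog_arm --moves '[[[-22,-44,0,0,0,0],[-15,-30,0,0,0,0],[0,0,0,0,0,0]]]'

```text
clock: 4.95
eef_pos: [421.7, -287.7, 232.9]
eef_rot: [2.961, 1.565, 1.326]
wrist_force: [0.4, 1.4, -2.4]
finger_gap: 57.8
```

jog_arm --moves '[[[-6,-24,-20,0,0,0],[0,0,-35,0,0,0],[0,0,-35,0,0,0],[0,0,-25,0,0,0],[0,0,-5,0,0,0]]]'

```text
clock: 5.45
eef_pos: [415.4, -311.7, 109.6]
eef_rot: [2.629, 1.565, 0.992]
wrist_force: [0.0, 0.1, -2.3]
finger_gap: 57.6
```

```bash
python3 - <<'E'
from h import *
im,d,p=cam('scene');print(manip.read_state()['eef_pos']);cv2.imwrite('pics/s1.png',cv2.resize(im[180:360,100:380],None,fx=2.8,fy=2.8))
E
```

```text
[ 415.67002551 -311.82345497  110.18704265]
```

View pics/s1.png

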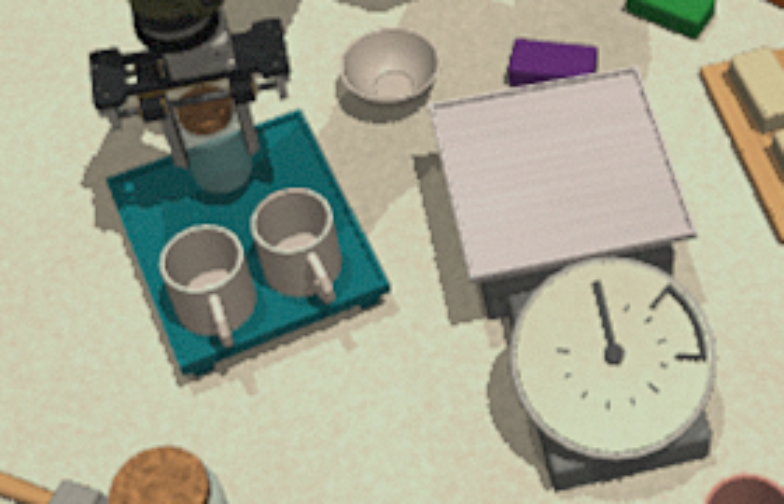

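The jar hangs about 25 mm above the tray's free half, well clear of the mugs. The pointer is back at zero, so the pan is empty.

jog_arm --moves '[[[0,0,-12,0,0,0],[0,0,-9,0,0,0],[0,0,0,0,0,0],[0,0,0,0,0,0]]]'

```text
clock: 5.9
eef_pos: [417.4, -312.2, 90.8]
eef_rot: [1.86, 1.563, 0.224]
wrist_force: [-0.4, -0.8, -2.3]
finger_gap: 57.7
```

jog_arm --moves '[[[0,0,-2,0,0,0],[0,0,0,0,0,0]]]'

```text
clock: 6.1
eef_pos: [417.8, -312.5, 89.6]
eef_rot: [1.701, 1.562, 0.066]
wrist_force: [-1.1, 0.2, -2.0]
finger_gap: 57.8
```

jog_arm --moves '[[[0,0,-2,0,0,0],[0,0,0,0,0,0]]]'

```text
clock: 6.3
eef_pos: [418.0, -312.6, 88.0]
eef_rot: [1.628, 1.562, -0.008]
wrist_force: [-1.1, 1.0, -2.8]
finger_gap: 57.5
```

jog_arm --moves '[[[0,0,-2,0,0,0],[0,0,0,0,0,0]]]'

```text
clock: 6.5
eef_pos: [418.0, -312.7, 85.9]
eef_rot: [1.613, 1.562, -0.023]
wrist_force: [-0.6, -0.2, -1.8]
finger_gap: 57.8
```

jog_arm --moves '[[[0,0,-2,0,0,0],[0,0,0,0,0,0]]]'

```text
clock: 6.7
eef_pos: [418.5, -313.3, 85.3]
eef_rot: [1.471, 1.56, -0.165]
wrist_force: [-0.3, -0.1, -2.3]
finger_gap: 57.7
```

jog_arm --moves '[[[0,0,-2,0,0,0],[0,0,0,0,0,0]]]'

```text
clock: 6.9
eef_pos: [419.2, -313.6, 85.1]
eef_rot: [1.412, 1.558, -0.224]
wrist_force: [-0.2, -0.0, -2.3]
finger_gap: 57.6
```

jog_arm --moves '[[[0,0,-1.5,0,0,0],[0,0,0,0,0,0]]]'

```text
clock: 7.1
eef_pos: [419.5, -313.8, 84.9]
eef_rot: [1.375, 1.557, -0.261]
wrist_force: [0.1, -0.3, -3.1]
finger_gap: 57.8
```

jog_arm --moves '[[[-1,0,-4,0,-0.7,0],[0,0,0,0,0,0]]]'

```text
clock: 7.3
eef_pos: [420.1, -313.9, 82.9]
eef_rot: [1.472, 1.54, -0.163]
wrist_force: [-0.4, 0.0, -2.2]
finger_gap: 57.8
```

jog_arm --moves '[[[-1,0,0,0,1.8,0],[0,0,0,0,0,0]]]'

```text
clock: 7.5
eef_pos: [419.1, -314.2, 83.0]
eef_rot: [-0.403, 1.564, -2.039]
wrist_force: [-3.2, 1.1, 8.1]
finger_gap: 57.9
```

```bash
python3 - <<'E'
from h import *
for n in('scene','side'):
  im,d,p=cam(n);W=world(d,p);X,Y,Z=W[...,0],W[...,1],W[...,2]
  m=(d>0)&(abs(X-420)<27)&(abs(Y+313)<24)&(Z>105)&(Z<155)
  h=cv2.cvtColor(im,cv2.COLOR_BGR2HSV); c=m&(h[...,0]<20)&(h[...,1]>100)
  print(n,c.sum(),np.percentile(W[c],[3,50,90,97],axis=0).round(1) if c.sum() else '')
im,d,p=cam('side');cv2.imwrite('pics/s2.png',cv2.resize(im[120:240,320:470],None,fx=5,fy=5))
E
```

```text
scene 186 [[ 400.3 -334.7  128. ]
 [ 431.4 -315.   140.8]
 [ 443.1 -299.   144.9]
 [ 444.8 -294.8  146.3]]
side 0
```

View pics/s2.png

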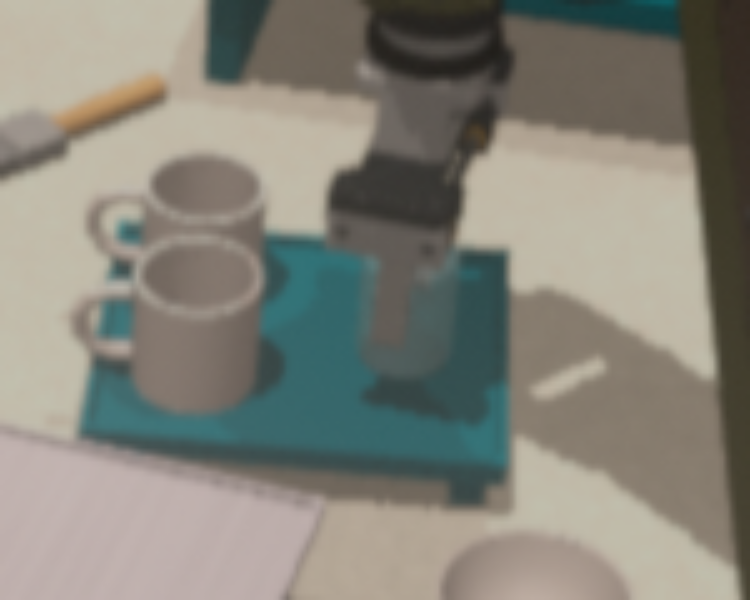

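The jar is on the tray: the upward force is 8 N and the tool is about level. I'm releasing it.

jog_arm --moves '[[[0,0,0,0,0,0],[0,0,0,0,0,0],[0,0,0,0,0,0],[0,0,0,0,0,0],[0,0,0,0,0,0]]]' --gripper 1

```text
clock: 8.15
eef_pos: [418.7, -314.1, 81.9]
eef_rot: [-0.596, 1.565, -2.231]
wrist_force: [0.9, -0.2, 0.2]
finger_gap: 92.5
```

jog_arm --moves '[[[0,0,20,0,0,0],[0,0,40,0,0,0],[0,0,40,0,0,0],[0,0,40,0,0,0],[0,0,0,0,0,0]]]'

```text
clock: 8.65
eef_pos: [417.3, -313.0, 225.9]
eef_rot: [-1.135, 1.564, -2.771]
wrist_force: [-0.5, 0.4, -0.1]
finger_gap: 94.0
```

jog_arm --moves '[[[13,48,0,0,0,0],[13,48,0,0,0,0],[13,48,0,0,0,0],[13,48,0,0,0,0],[13,48,0,0,0,0]]]'

```text
clock: 9.15
eef_pos: [480.5, -72.4, 223.9]
eef_rot: [-1.026, 1.563, -2.671]
wrist_force: [0.2, 0.0, -0.4]
finger_gap: 94.0
```

jog_arm --moves '[[[13,48,0,0,0,0],[13,48,0,0,0,0],[13,48,0,0,0,0],[13,48,0,0,0,0],[13,48,0,0,0,0]]]'

```text
clock: 9.65
eef_pos: [543.1, 169.8, 220.6]
eef_rot: [-1.103, 1.56, -2.748]
wrist_force: [1.8, -0.7, -0.4]
finger_gap: 94.0
```

jog_arm --moves '[[[13,48,0,0,0,0],[13,48,0,0,0,0],[0,0,0,0,0,0],[0,0,0,0,0,0]]]'

```text
clock: 10.05
eef_pos: [567.5, 271.7, 215.3]
eef_rot: [-1.122, 1.555, -2.762]
wrist_force: [-0.0, -0.1, 0.0]
finger_gap: 93.8
```

```bash
cat > st.py <<'E'
from h import *
from scipy.spatial.transform import Rotation as Ro
s=manip.read_state();R=Ro.from_euler('xyz',s['eef_rot']).as_matrix()
print(s['eef_pos'].round(1),'jawang',np.degrees(np.arctan2(R[1,2],R[0,2])).round(1),'fix_w',np.degrees(np.cross(R[:,0],[0,0,-1])).round(2),'F',s['wrist_force'].round(1),'gap',round(s['finger_gap'],1),s['clock'])
E
python3 st.py
```

```text
[567.5 271.7 215.3] jawang -93.9 fix_w [ 0.34 -0.84  0.  ] F [-0.  -0.1  0. ] gap 93.8 10.05
```

jog_arm --moves '[[[8,-4,-25,0.5,-1,3],[0,0,-40,0,0,0],[0,0,-40,0,0,0],[0,0,-15,0,0,0],[0,0,0,0,0,0]]]'

```text
clock: 10.55
eef_pos: [574.8, 261.8, 90.9]
eef_rot: [2.137, 1.566, 0.548]
wrist_force: [0.6, 0.3, 0.5]
finger_gap: 94.0
```

```bash
python3 st.py
```

```text
[574.8 261.8  90.9] jawang -91.1 fix_w [-0.14  0.24  0.  ] F [0.6 0.3 0.5] gap 94.0 10.55
```

jog_arm --moves '[[[1,7,-20,0,0,0],[0,0,-20,0,0,0],[0,0,-8,0,0,0],[0,0,0,0,0,0]]]'

```text
clock: 10.95
eef_pos: [577.4, 266.0, 45.6]
eef_rot: [2.027, 1.562, 0.434]
wrist_force: [-0.4, -0.4, -0.2]
finger_gap: 94.0
```

```bash
python3 st.py
```

```text
[577.4 266.   45.6] jawang -91.3 fix_w [-0.21  0.46  0.  ] F [-0.4 -0.4 -0.2] gap 94.0 10.95
```

jog_arm --moves '[[[-1,2,-6,-0.2,0.4,0],[0,0,0,0,0,0]]]'

```text
clock: 11.15
eef_pos: [577.2, 267.9, 41.6]
eef_rot: [1.911, 1.568, 0.317]
wrist_force: [0.6, -1.0, 1.1]
finger_gap: 93.7
```

jog_arm --moves '[[[0,0,0,0,0,0],[0,0,0,0,0,0],[0,0,0,0,0,0],[0,0,0,0,0,0],[0,0,0,0,0,0]]]' --gripper -1 --squeeze 15

```text
clock: 11.65
eef_pos: [578.1, 268.2, 43.8]
eef_rot: [1.923, 1.565, 0.329]
wrist_force: [-1.0, -0.4, 0.6]
finger_gap: 57.2
```

jog_arm --moves '[[[0,0,0,0,0,0],[0,0,0,0,0,0],[0,0,0,0,0,0]]]'

```text
clock: 11.95
eef_pos: [578.1, 268.2, 43.8]
eef_rot: [1.925, 1.565, 0.332]
wrist_force: [-0.6, -1.0, 0.4]
finger_gap: 50.0
```

```bash
python3 st.py
```

```text
[578.1 268.2  43.8] jawang -91.3 fix_w [-0.11  0.33  0.  ] F [-0.6 -1.   0.4] gap 50.0 11.95
```

jog_arm --moves '[[[0,0,15,0,0,0],[0,0,35,0,0,0],[0,0,45,0,0,0],[0,0,30,0,0,0]]]'

```text
clock: 12.35
eef_pos: [575.1, 267.1, 170.4]
eef_rot: [-1.098, 1.567, -2.691]
wrist_force: [0.5, -0.6, -1.2]
finger_gap: 50.1
```

jog_arm --moves '[[[-7,-40,0,0,0,0],[-7,-45,0,0,0,0],[-7,-45,0,0,0,0],[-7,-45,0,0,0,0],[-7,-30,0,0,0,0]]]'

```text
clock: 12.85
eef_pos: [539.5, 59.7, 181.6]
eef_rot: [1.803, 1.56, 0.216]
wrist_force: [0.5, -0.2, -1.6]
finger_gap: 50.1
```

jog_arm --moves '[[[0,0,0,0,0,0],[0,0,0,0,0,0]]]'

```text
clock: 13.05
eef_pos: [539.1, 56.4, 183.9]
eef_rot: [1.758, 1.558, 0.166]
wrist_force: [0.7, 1.0, -1.4]
finger_gap: 49.7
```

```bash
python3 st.py
```

```text
[539.1  56.4 183.9] jawang -91.2 fix_w [-0.12  0.7   0.  ] F [ 0.7  1.  -1.4] gap 49.7 13.05
```

Lowering to about z=132, then settling onto the pan.

jog_arm --moves '[[[3,-2,-20,-0.1,0.7,-2],[0,0,-20,0,0,0],[0,0,-10,0,0,0],[0,0,0,0,0,0]]]'

```text
clock: 13.45
eef_pos: [543.2, 57.7, 134.9]
eef_rot: [1.803, 1.568, 0.178]
wrist_force: [0.7, -0.1, -0.8]
finger_gap: 49.6
```

```bash
python3 st.py
```

```text
[543.2  57.7 134.9] jawang -93.1 fix_w [-0.03  0.17  0.  ] F [ 0.7 -0.1 -0.8] gap 49.6 13.45
```

jog_arm --moves '[[[0,-5,-8,0,0,0],[0,0,-4,0,0.3,0],[0,0,0,0,0,0]]]'

```text
clock: 13.75
eef_pos: [544.0, 53.3, 123.8]
eef_rot: [-2.509, 1.57, 2.151]
wrist_force: [-0.7, -0.3, -1.1]
finger_gap: 50.1
```

```bash
python3 st.py
```

```text
[544.   53.3 123.8] jawang -93.0 fix_w [-0.04 -0.03 -0.  ] F [-0.7 -0.3 -1.1] gap 50.1 13.75
```

jog_arm --moves '[[[0,0,-3,0,0,0],[0,0,0,0,0,0],[0,0,0,0,0,0]]]'

```text
clock: 14.05
eef_pos: [544.5, 53.3, 121.6]
eef_rot: [2.275, 1.57, 0.651]
wrist_force: [-1.0, 0.2, -1.3]
finger_gap: 49.9
```

jog_arm --moves '[[[0,0,0,0,0,0],[0,0,0,0,0,0],[0,0,0,0,0,0],[0,0,0,0,0,0]]]' --gripper 0.4

```text
clock: 14.45
eef_pos: [544.8, 53.3, 122.3]
eef_rot: [1.963, 1.568, 0.34]
wrist_force: [0.3, -0.0, 0.2]
finger_gap: 65.7
```

jog_arm --moves '[[[0,0,15,0,0,0],[0,0,35,0,0,0],[0,0,30,0,0,0],[0,0,0,0,0,0]]]'

```text
clock: 14.85
eef_pos: [544.0, 53.3, 204.3]
eef_rot: [3.108, 1.57, 1.484]
wrist_force: [0.5, 0.1, -0.5]
finger_gap: 65.6
```

```bash
python3 st.py
```

```text
[544.   53.3 204.3] jawang -93.0 fix_w [-0.04  0.    0.  ] F [ 0.5  0.1 -0.5] gap 65.6 14.85
```

jog_arm --moves '[[[-18,47,-10,0,0,1],[-18,47,-10,0,0,1],[-18,47,-10,0,0,1],[-18,47,-10,0,0,0],[-12,32,0,0,0,0]]]' --gripper 1

```text
clock: 15.35
eef_pos: [459.1, 271.1, 162.5]
eef_rot: [1.459, 1.569, -0.119]
wrist_force: [0.3, -0.0, 0.2]
finger_gap: 93.8
```

jog_arm --moves '[[[0,0,0,0,0,0],[0,0,0,0,0,0]]]'

```text
clock: 15.55
eef_pos: [456.9, 274.3, 160.9]
eef_rot: [-0.435, 1.57, -2.007]
wrist_force: [-0.0, -0.3, -0.2]
finger_gap: 93.7
```

```bash
python3 st.py; python3 - <<'E'
from h import *
for n in ('scene','side'):
    im,d,p=cam(n);W=world(d,p);X,Y,Z=W[...,0],W[...,1],W[...,2]
    m=(d>0)&(X>430)&(X<645)&(abs(Y-3)<105)&(Z>116)&(Z<132)
    k,l,s,c=cv2.connectedComponentsWithStats(m.astype(np.uint8))
    for i in range(1,k):
        if s[i,4]>80: print(n,s[i,4],cv2.minAreaRect(W[l==i][:,:2].astype(np.float32)),np.percentile(Z[l==i],[5,50,95]).round())
    if n=='scene': cv2.imwrite('pics/s3.png',cv2.resize(im[180:350,130:450],None,fx=2.5,fy=2.5))
E
```

```text
[456.9 274.3 160.9] jawang -90.1 fix_w [ 0.05 -0.02  0.  ] F [-0.  -0.3 -0.2] gap 93.7 15.55
scene 505 ((544.1282348632812, 53.36738204956055), (50.010135650634766, 99.0441665649414), 87.75899505615234) [118. 123. 127.]
side 144 ((578.8359375, 55.523155212402344), (27.300783157348633, 54.18650436401367), 10.371087074279785) [119. 124. 127.]
```

View pics/s3.png

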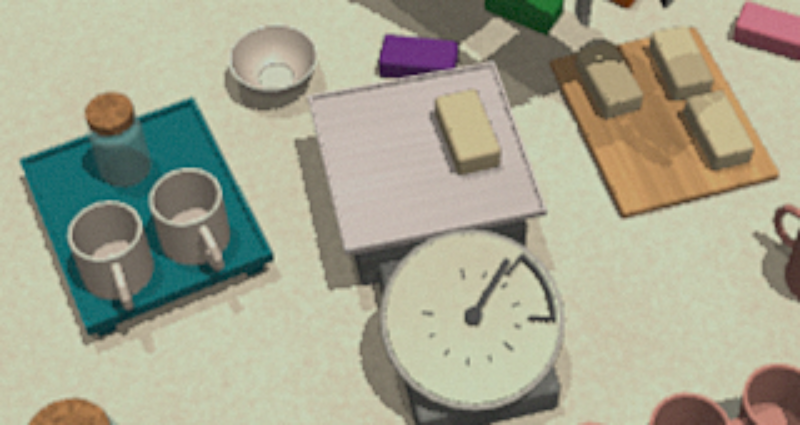

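One bar lies flat on the pan, the jar stands on the tray, and the pointer sits just short of the first jaw, so one more bar is needed.

jog_arm --moves '[[[5,-8,-25,0,0,0],[0,0,-35,0,0,0],[0,0,-25,0,0,0],[0,0,0,0,0,0],[0,0,0,0,0,0]]]'

```text
clock: 16.15
eef_pos: [466.0, 260.1, 75.6]
eef_rot: [1.774, 1.567, 0.193]
wrist_force: [-0.8, 0.7, 0.0]
finger_gap: 93.7
```

```bash
python3 st.py
```

```text
[466.  260.1  75.6] jawang -90.6 fix_w [-0.04  0.21  0.  ] F [-0.8  0.7  0. ] gap 93.7 16.15
```

jog_arm --moves '[[[-4,7,-15,0,0.2,0],[-1,1,-12,0,0,0],[0,0,-6,0,0.2,0],[0,0,0,0,0,0]]]'

```text
clock: 16.55
eef_pos: [462.1, 268.8, 42.8]
eef_rot: [-3.13, 1.568, 1.571]
wrist_force: [-0.0, -0.7, 0.1]
finger_gap: 94.2
```

```bash
python3 st.py
```

```text
[462.1 268.8  42.8] jawang -90.7 fix_w [-0.15 -0.   -0.  ] F [-0.  -0.7  0.1] gap 94.2 16.55
```

jog_arm --moves '[[[0,-3,0,0,0,0],[0,0,0,0,0,0]]]'

```text
clock: 16.75
eef_pos: [462.3, 265.8, 43.1]
eef_rot: [2.994, 1.568, 1.412]
wrist_force: [0.9, 0.9, 0.4]
finger_gap: 94.2
```

jog_arm --moves '[[[0,0,0,0,0,0],[0,0,0,0,0,0],[0,0,0,0,0,0],[0,0,0,0,0,0],[0,0,0,0,0,0]]]' --gripper -1

```text
clock: 17.25
eef_pos: [462.8, 265.9, 44.2]
eef_rot: [2.623, 1.567, 1.041]
wrist_force: [-1.0, 0.5, -0.4]
finger_gap: 57.0
```

jog_arm --moves '[[[0,0,0,0,0,0],[0,0,0,0,0,0],[0,0,0,0,0,0],[0,0,0,0,0,0]]]'

```text
clock: 17.65
eef_pos: [462.8, 265.8, 44.2]
eef_rot: [2.63, 1.567, 1.048]
wrist_force: [-0.1, -0.4, 0.7]
finger_gap: 49.9
```

jog_arm --moves '[[[0,0,15,0,0,0],[0,0,40,0,0,0],[0,0,50,0,0,0],[0,0,50,0,0,0],[0,0,0,0,0,0]]]'

```text
clock: 18.15
eef_pos: [460.5, 264.7, 202.8]
eef_rot: [-1.907, 1.568, 2.794]
wrist_force: [-0.4, 0.2, -1.5]
finger_gap: 49.9
```

```bash
python3 st.py
```

```text
[460.5 264.7 202.8] jawang -90.7 fix_w [-0.06 -0.18 -0.  ] F [-0.4  0.2 -1.5] gap 49.9 18.15
```

jog_arm --moves '[[[10,-45,0,0,0,0],[10,-45,0,0,0,0],[10,-45,0,0,0,-1],[10,-45,0,0,0,-1],[11,-45,0,0,0,-1]]]'

```text
clock: 18.65
eef_pos: [510.2, 36.8, 201.2]
eef_rot: [-2.22, 1.567, 2.436]
wrist_force: [1.0, 0.2, -1.8]
finger_gap: 50.0
```

jog_arm --moves '[[[10,-45,0,0,0,0],[10,-35,0,0,0,0],[0,0,0,0,0,0],[0,0,0,0,0,0]]]'

```text
clock: 19.05
eef_pos: [529.8, -51.6, 197.7]
eef_rot: [-1.878, 1.563, 2.772]
wrist_force: [-0.2, 0.2, -1.9]
finger_gap: 50.1
```

```bash
python3 st.py
```

```text
[529.8 -51.6 197.7] jawang -93.6 fix_w [-0.15 -0.4  -0.  ] F [-0.2  0.2 -1.9] gap 50.1 19.05
```

jog_arm --moves '[[[4,4,-25,0,-0.4,0],[0,0,-25,0,0,0],[0,0,-15,0,0,0],[0,0,0,0,0,0],[0,0,0,0,0,0]]]'

```text
clock: 19.55
eef_pos: [532.8, -42.7, 129.7]
eef_rot: [-2.88, 1.567, 1.774]
wrist_force: [-0.2, -0.1, -1.9]
finger_gap: 50.5
```

```bash
python3 st.py
```

```text
[532.8 -42.7 129.7] jawang -93.3 fix_w [-0.2  -0.04 -0.  ] F [-0.2 -0.1 -1.9] gap 50.5 19.55
```

jog_arm --moves '[[[1,-6,-6,0,0,0],[0,0,-5,0,0,0],[0,0,0,0,0,0]]]'

```text
clock: 19.85
eef_pos: [534.6, -48.5, 119.8]
eef_rot: [2.561, 1.567, 0.933]
wrist_force: [-0.2, -0.0, -1.1]
finger_gap: 50.1
```

```bash
python3 st.py
```

```text
[534.6 -48.5 119.8] jawang -93.3 fix_w [-0.17  0.12  0.  ] F [-0.2 -0.  -1.1] gap 50.1 19.85
```

jog_arm --moves '[[[0,0,-4,0,0,0],[0,0,0,0,0,0],[0,0,0,0,0,0]]]'

```text
clock: 20.15
eef_pos: [534.9, -48.6, 116.4]
eef_rot: [2.296, 1.566, 0.668]
wrist_force: [-0.4, 0.1, 1.2]
finger_gap: 50.2
```

jog_arm --moves '[[[0,0,0,0,0,0],[0,0,0,0,0,0],[0,0,0,0,0,0],[0,0,0,0,0,0]]]' --gripper 0.4

```text
clock: 20.55
eef_pos: [535.3, -48.7, 116.9]
eef_rot: [2.139, 1.565, 0.511]
wrist_force: [0.8, 0.1, -0.3]
finger_gap: 65.5
```

jog_arm --moves '[[[0,0,15,0,0,0],[0,0,35,0,0,0],[0,0,45,0,0,0],[0,0,45,0,0,0]]]'

```text
clock: 20.95
eef_pos: [532.1, -48.2, 255.2]
eef_rot: [-2.062, 1.562, 2.593]
wrist_force: [-0.1, 0.1, 0.1]
finger_gap: 65.6
```

jog_arm --moves '[[[-20,-30,0,0,0,0],[-30,-40,0,0,0,0],[-30,-40,0,0,0,0],[-20,-30,0,0,0,0],[0,0,0,0,0,0]]]'

```text
clock: 21.45
eef_pos: [430.0, -191.9, 262.8]
eef_rot: [1.768, 1.566, 0.143]
wrist_force: [-0.8, -0.9, -0.2]
finger_gap: 65.9
```

jog_arm --moves '[[[0,0,0,0,0,0],[0,0,0,0,0,0],[0,0,0,0,0,0],[0,0,0,0,0,0],[0,0,0,0,0,0]]]'

```text
clock: 21.95
eef_pos: [431.6, -189.7, 262.7]
eef_rot: [1.863, 1.566, 0.24]
wrist_force: [0.2, -0.5, 0.4]
finger_gap: 66.1
```

```bash
python3 st.py; python3 - <<'E'
from h import *
im,d,p=cam('scene');W=world(d,p);X,Y,Z=W[...,0],W[...,1],W[...,2]
m=(d>0)&(X>430)&(X<645)&(abs(Y-3)<105)&(Z>111)&(Z<128)
k,l,s,c=cv2.connectedComponentsWithStats(m.astype(np.uint8))
for i in range(1,k):
    if s[i,4]>80: print(s[i,4],cv2.minAreaRect(W[l==i][:,:2].astype(np.float32)),np.percentile(Z[l==i],[5,50,95]).round())
cv2.imwrite('pics/s4.png',cv2.resize(im[180:350,130:450],None,fx=2.5,fy=2.5,interpolation=cv2.INTER_CUBIC))
E
```

```text
[ 431.6 -189.7  262.7] jawang -93.0 fix_w [-0.07  0.29  0.  ] F [ 0.2 -0.5  0.4] gap 66.1 21.95
510 ((544.510498046875, 53.44682312011719), (51.30931854248047, 101.25361633300781), 88.17626953125) [113. 119. 123.]
510 ((533.7152709960938, -48.48416519165039), (50.53485107421875, 100.47804260253906), 88.39368438720703) [114. 118. 123.]
```

View pics/s4.png

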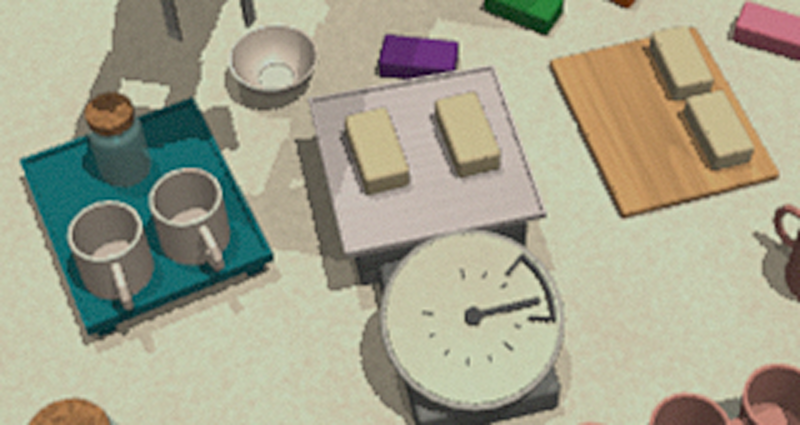

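Two bars lie flat on the pan and the pointer rests between the jaws, about 15° clear of the nearer one. The jar, mugs and spare bars look right, so I'm handing in.

```bash
python3 -c "
from cell import manip
print(manip.sign_off())"
```

```text
the job is handed in; nothing more can be done
None
```

The job is done and handed in at about 22 s on the robot's clock. I moved the jar from the pan to the free near half of the display tray, then laid two soap bars flat on the pan, one at a time. The other two bars stayed on their board.

- **Pan:** in the last scene picture both bars lie flat, at about (544, 53) and (534, −48) mm, with their tops level to within 1 mm.
- **Pointer:** it rests between the jaws, about 15° in the image from the second jaw. After one bar it was just short of the first jaw. I judged this by eye from the picture rather than computing the angle, and it was taken about 1.4 s after I released the bar.
- **Surroundings:** the jar is upright. By eye, the mugs and window look where they were, and the arm is clear of everything.
- **Forces:** the highest wrist force reported was about 9 N, while setting the jar down. The tool was tilted about 1.8° just before that. I levelled it, and the jar met the tray before I let go.

No checks failed. The side camera's depth mask caught only part of the first bar and none of the jar's cork, so those two checks rest on the scene camera and the force reading.

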